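# Set up the double melting pan on the hotplate

## Task

Get the double melting pan ready on the hotplate. Lift the long-handled pan off the left table and lower it, without dropping it, into the two-eared pot, turned so that its handle comes out crosswise between the two ears and its rim sits flush on the pot's rim all round; leave the pot standing on the middle of its plate. Then click the hotplate's step dial clockwise to stop 3, the orange dot, and leave the jar and the wood block where they stand.

Things in the scene. Friction and masses are not known exactly. Their poses are not given: they have to be found in the camera images.
- pan: Melting pan to be nested: round aluminium pan with one straight black handle, 0.22 kg, loose, on the left table at first. Origin: centre of its underside, z up, handle along +x. The body tapers from 84 mm diameter at the bottom to 100 mm under the rim; a flat rim ring 115 mm across lies 66 to 70 mm above the underside, the black handle bar above that.
- pan_handle (a point): Point in the middle of the pan's handle bar, 88 mm out from the pan's axis (along pan +x), 78.5 mm above the pan's underside: a good place to grip across the bar (along the pan's y). The black bar is 18 mm wide and 15 mm high and runs from 62 to 150 mm from the pan's axis, free beneath. Axes as the pan's.
- pot: Jacket pot: round straight-sided steel pot, open at the top, 0.6 kg, loose, standing on the hotplate's plate. Origin: centre of its underside, z up; the ears lie along its x. Outside 116 mm, inside 108 mm in diameter; inner floor 4 mm, rim 75 mm above the underside. Two fixed loop ears at +x and -x, 62 mm wide, reach 92 mm from the axis and rise 21 mm above the rim.
- pot_rim (a point): Centre of the pot's mouth, at rim height, axes as the pot's. A pan handle lying over an ear (pot x) keeps the pan from seating; crosswise is along pot +y or -y, either will do. When home, the pan's rim ring rests on the pot's rim, its underside 9 mm above the pot's; play 4 mm all round at the top, 12 mm at the pan's bottom edge.
- plate (a point): Centre of the top of the hotplate's round dark plate (156 mm across), 72 mm above the table. The hotplate is a fixed white box 340 x 200 mm, 60 mm high, on the right table; the plate is on its far part, the dial on its near part, 185 mm from the plate's centre. The point's x axis points from the dial to the plate.
- dial_grip (a point): Grip point of the step dial, on its vertical axis, 86 mm above the table. The dial is a black disc 64 mm across with an upright grip bar 56 mm long, 15 mm wide, standing from 67 to 96 mm above the table; a white line on its top marks the pointer end. The point's x axis runs along the bar to the pointer end and turns with the dial; grip across it.
- dial (a joint): Angle of the step dial in rad, growing clockwise seen from above. Six click stops 0 to 5 lie 0.42 rad apart: 0 (off, white dot), 0.42, 0.84, 1.26 (stop 3, the orange dot), 1.68, 2.10; a sprung ball pulls the dial into the nearest stop. It starts at stop 0 or 1. Turning it takes about 0.1 N m.
- wood_block: Bystander: flat block of light wood, 62 x 110 x 19 mm, loose, on the right table. Origin at the underside.
- jar: Bystander: clear screw-top jar, 70 mm across and 101 mm high, loose, on the left table to the left of the pan. Origin at the underside.
Mind the look-alikes: they are no part of the job. What is shaped like the pot but purple is not meant.

How it is judged:
By the outcome, as a careful person would: the job done as asked, in the order asked, and still so for the second after the job is handed in, with the robot touching nothing.
It also fails if it takes over 56 s, if anything falls off the work surface, if the arm or the gripper's body presses on something with over 40 N, if the wrist force passes 120 N, or if a joint passes its speed limit or range.

## Robot

A 6-joint arm with a two-finger parallel gripper is mounted at the origin on a cart in front of the work surface, level with it; the furniture and walls round the work are solid. World frame = base frame: x ahead of the robot, y to its left, z up, the work surface at z = 0. Lengths are in m, angles in degrees, forces in N, time in s.
With the tool pointing down it reaches from about 0.375 to 0.9 m from the base axis. Payload 3.1 kg.
Tool frame: the origin (TCP) lies at the very end of the fingers, on their centre line; the grasp point (between the pads) lies behind it (bot.grip_depth is the z of the grasp point in the tool frame, in m); z points along the fingers, y is the direction in which the jaws open and shut (so a half turn about z gives the same grasp; the last joint's range is limited). The gripper opens to 87 mm and grips with 3 to 60 N. Pads are 19 mm wide; open, the fingers measure 117 mm over their backs; the gripper's body (75 mm by 190 mm) begins 51 mm behind the grasp point.
Start: joints at [-76.519, 30.224, 82.088, -0, 67.689, -10.227], TCP at [0.251, -0.572, 0.223] pointing down, gripper open.
Joint ranges: [-176.69, 176.69], [-43.24, 126.21], [12.49, 139.97], [-82, 262], [0, 151.66], [-163.58, 163.58]. Speed limits (degrees/s): [159.86, 159.86, 180, 180, 180, 180].

## Interface

Orientations are given as a 3x3 rotation matrix whose columns are the frame's x, y, z axes.
In Python, from rig import bot, vision gives the robot as it stands. The module is installed in compiled form; this text tells all that it offers.
- The arm moves only by the shell command python3 -m jog 'ROWS'. ROWS is JSON, a list of rows, each a list of 3 entries, a list of its own where there are three numbers: the shift along the tool's x, y, z in mm, then the turn, a rotation vector about the tool's x, y, z in degrees, then the closure, from 0 (fully open) to 1 (shut). In form: [[[dx, dy, dz], [wx, wy, wz], fingers], ...]. A call has 1 to 12 rows; each row is the pose to reach, as a shift and turn from the pose commanded when the call began, along the tool's axes at that moment; what a row does not reach only later rows make up. A row lasts 1/12 s, in which the tool goes at most 41.7 mm and 7.16 degrees, less where a joint would pass 70% of its speed; a pose out of reach is approached as far as the arm can. A call with a gripper value outside its range is refused whole. The fingers move at their own pace and stop on an object; the grip force is fixed at half the most. Time passes only in rows, so rows that repeat a pose let the fingers close. It gives the time, the measured TCP pose, the force and the opening at its end, in the units of the state.
- bot.read_state(): the state, without advancing time (a new reading comes with each control period).
- vision.capture(name): name is "scene" or "top" or "wrist"; returns the picture (480x640x3 uint8, red, green, blue); there is no depth.
- vision.camera_info(name): a dict with "intrinsics" (3x3 intrinsics, pixels), "camera_from_world" (4x4, takes a point from world to camera coordinates); the wrist camera has in their place "mount" (4x4, takes a point from camera to tool coordinates, whose origin is the TCP and whose axes are the flange's). Camera axes: x right, y up, looking along -z (the intrinsics and any distortion apply to the point x, -y, -z); pixel columns grow to the right and rows downward; lengths in m; the calibration is good to about 2 mm. The wrist camera is an equidistant fisheye: a pixel r from the principal point sees the ray r / f radians off the axis. A picture is of the moment at which its call begins: read the wrist's pose just before it. camera_info takes no time and is no camera call.
- bot.hand_in(): hands the job in, once; it reports no verdict.
The state is a dict: "time_s": time; "joint_positions": joint angles; "qvel": joint speeds; "tau": joint torques, N m; "position": TCP position; "tcp_rot": TCP orientation; "force": force on the tool from outside, world axes, zero at the start; "moment": the same for the moment, N m; "opening": opening from 0.0 (shut) to 1.0 (fully open).
Only numpy, scipy, OpenCV 4.12 (cv2) and the standard library are available. Lean on these libraries where they do the work, as an engineer would, in place of code of your own. Each camera call takes 0.05 s, during which the arm holds its last target. There are 200 camera calls.

## Working session

There is one attempt and no reset: what is moved stays moved. The work goes in short steps, Python scripts to look and compute and a shell command to move; the robot and the scene stay as the last step left them, time stands still between calls to the robot, and variables do not carry over. Pictures are saved under pics/ and viewed, about 8 in all and at most 12, crops included, and the job is handed in when it is done.

```bash
mkdir -p pics
cat > h.py <<'E'
import numpy as np, cv2
from rig import bot, vision
def snap(n,f):
    im=vision.capture(n); cv2.imwrite('pics/'+f,im[:,:,::-1]); return im
def ray(n,u,v):
    c=vision.camera_info(n); K=np.array(c['intrinsics']); T=np.array(c['camera_from_world'])
    d=np.array([(u-K[0,2])/K[0,0],-(v-K[1,2])/K[1,1],-1]); R=T[:3,:3]; o=-R.T@T[:3,3]
    return o,R.T@d
def on(n,u,v,z):
    o,d=ray(n,u,v); return o+d*(z-o[2])/d[2]
def proj(n,p):
    c=vision.camera_info(n); K=np.array(c['intrinsics']); T=np.array(c['camera_from_world'])
    q=T[:3,:3]@np.array(p)+T[:3,3]; return K[0,0]*q[0]/-q[2]+K[0,2], K[1,1]*-q[1]/-q[2]+K[1,2]
E
python3 - <<'E'
from h import *
snap('top','top1.png'); snap('scene','scene1.png')
for n in('top','scene','wrist'): print(vision.camera_info(n))
print(bot.grip_depth, bot.read_state())
E
```

```text
{'intrinsics': array([[433.01252319,   0.        , 315.28843001],
       [  0.        , 433.01252319, 246.14068617],
       [  0.        ,   0.        ,   1.        ]]), 'camera_from_world': array([[ 0.01063842, -0.99990041,  0.00927308, -0.04928553],
       [ 0.9880086 ,  0.01193951,  0.15393655, -0.42364135],
       [-0.15403194,  0.00752424,  0.98803722, -1.42220635],
       [ 0.        ,  0.        ,  0.        ,  1.        ]])}
{'intrinsics': array([[612.40336251,   0.        , 303.61186275],
       [  0.        , 612.40336251, 241.52265298],
       [  0.        ,   0.        ,   1.        ]]), 'camera_from_world': array([[-4.87140760e-01, -8.73323404e-01,  3.35814557e-04,
         1.87030094e-01],
       [ 6.17478708e-01, -3.44158331e-01,  7.07301271e-01,
        -3.47166918e-01],
       [-6.17587180e-01,  3.44762637e-01,  7.06912158e-01,
        -1.90808357e+00],
       [ 0.00000000e+00,  0.00000000e+00,  0.00000000e+00,
         1.00000000e+00]])}
{'intrinsics': array([[371.64829954,   0.        , 321.4854904 ],
       [  0.        , 371.64829954, 242.79445893],
       [  0. 
[... 477 characters left out ...]
.21495400e+01, -5.62660564e-04,
        6.76895089e+01, -1.02264185e+01]), 'qvel': array([ 0.06864628, -0.04896768, -0.08095522,  0.02421088,  0.1302348 ,
       -0.04401938]), 'tau': array([-1.52625930e-04, -4.40984845e+01, -1.77150589e+01,  6.34174864e-02,
        5.33688767e-02, -4.19520256e-05]), 'position': array([ 0.25116089, -0.57158846,  0.22167179]), 'tcp_rot': array([[ 9.15613606e-01,  4.02059085e-01, -4.65398649e-04],
       [ 4.02059211e-01, -9.15611692e-01,  1.90248307e-03],
       [ 3.38786158e-04, -1.92905720e-03, -9.99998082e-01]]), 'force': array([ 0.55597251, -0.39398511, -0.231548  ]), 'moment': array([-0.04401544,  0.00469645,  0.00391177]), 'opening': 1.0026275884796578}
```

View pics/top1.png

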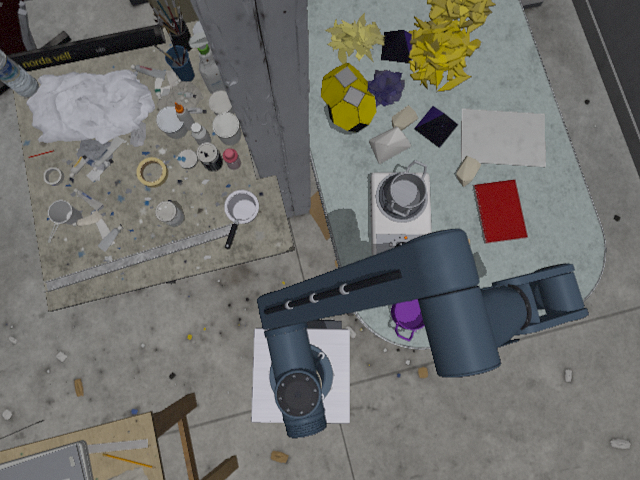

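View pics/scene1.png

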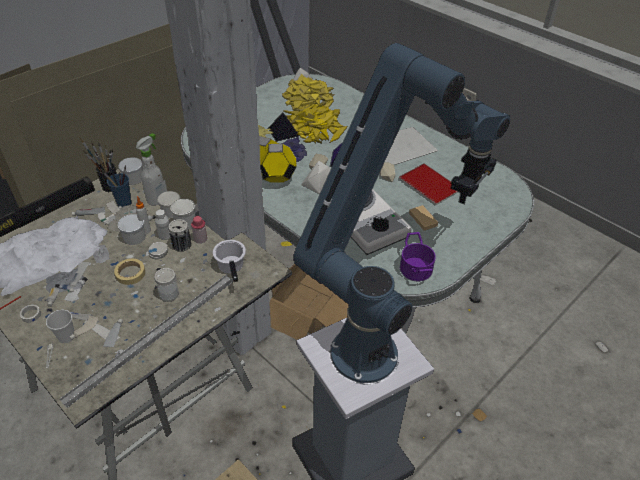

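Candidates: for the pan, (241,207) in top with the handle to (231,240). The round look-alikes at (169,212) jar, (152,172) tape, (60,212) cup and (225,125) lid have no handle. For the pot, steel at (403,196) on the plate, or purple at (407,318), which is the decoy. I choose (241,207) and (403,196), and check them in one crop.

Run:
```python
from h import *
t=cv2.imread('pics/top1.png'); s=cv2.imread('pics/scene1.png')
a=cv2.resize(t[180:260,200:300],None,fx=4,fy=4,interpolation=cv2.INTER_CUBIC)
b=cv2.resize(t[155:255,355:455],None,fx=4,fy=3.2,interpolation=cv2.INTER_CUBIC)[:320]
c=cv2.resize(s[225:295,195:265],None,fx=4,fy=4,interpolation=cv2.INTER_CUBIC)
d=cv2.resize(s[170:270,325:445],None,fx=4,fy=2.8,interpolation=cv2.INTER_CUBIC)[:280]
o=np.zeros((600,800,3),np.uint8); o[:320,:400]=a;o[:320,400:]=b;o[320:,:280]=c;o[320:,300:780]=d
cv2.imwrite('pics/c1.png',o)
for n,u,v,z in[('top',241,207,.07),('top',231,245,.08),('top',403,192,.147),('top',400,245,.09),('top',407,318,.07),('top',169,212,.1),('scene',229,252,.07),('scene',381,224,.09),('top',475,262,.02),('top',300,215,-.7),('top',300,215,0),('scene',240,340,-.7),('scene',195,180,-0)]: print(n,u,v,on(n,u,v,z).round(3))
```

```text
top 241 207 [0.547 0.204 0.07 ]
top 231 245 [0.417 0.23  0.08 ]
top 403 192 [ 0.583 -0.319  0.147]
top 400 245 [ 0.422 -0.318  0.09 ]
top 407 318 [ 0.189 -0.34   0.07 ]
top 169 212 [0.52 0.43 0.1 ]
scene 229 252 [0.54  0.209 0.07 ]
scene 381 224 [ 0.384 -0.317  0.09 ]
top 475 262 [ 0.378 -0.586  0.02 ]
top 300 215 [ 0.699  0.03  -0.7  ]
top 300 215 [0.538 0.01  0.   ]
scene 240 340 [ 0.717  0.146 -0.7  ]
scene 195 180 [1.048 0.139 0.   ]
```

View pics/c1.png

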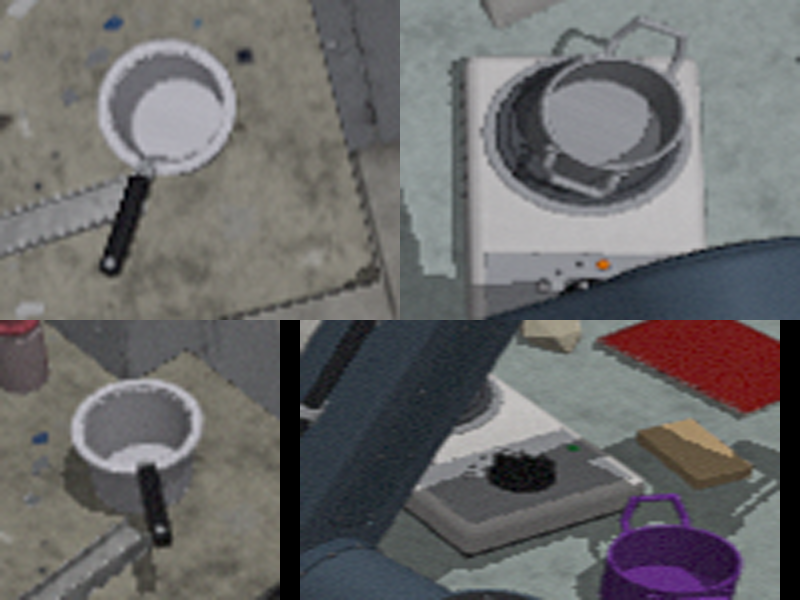

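```bash
cat >> h.py <<'E'
from scipy.spatial.transform import Rotation as Ro
def hd(): 
    r=bot.read_state()['tcp_rot']; return np.degrees(np.arctan2(r[1,0],r[0,0]))
def go(p,heading):
    "rows values from present pose to TCP p, tool down, tool x at heading deg"
    s=bot.read_state(); R=np.array(s['tcp_rot']); h=np.radians(heading)
    G=np.array([[np.cos(h),np.sin(h),0],[np.sin(h),-np.cos(h),0],[0,0,-1.]])
    print('go',p,(R.T@(np.array(p)-s['position'])*1000).round(1),Ro.from_matrix(R.T@G).as_rotvec(degrees=True).round(2))
def wray(u,v):
    s=bot.read_state(); c=vision.camera_info('wrist'); K=np.array(c['intrinsics']); M=np.array(c['mount']); R=np.array(s['tcp_rot'])
    x,y=u-K[0,2],v-K[1,2]; r=np.hypot(x,y); th=r/K[0,0]
    d=np.array([np.sin(th)*x/r,-np.sin(th)*y/r,-np.cos(th)]); return s['position']+R@M[:3,3], R@M[:3,:3]@d
def won(u,v,z):
    o,d=wray(u,v); return o+d*(z-o[2])/d[2]
E
python3 - <<'E'
from h import *
pan=on('top',242,206.5,.07); he=on('top',227,247.5,.084)
print('pan',pan,'hend',he,np.linalg.norm((he-pan)[:2]),np.degrees(np.arctan2(*(he-pan)[1::-1])))
d=(he-pan)[:2]/np.linalg.norm((he-pan)[:2]); g=pan[:2]+.088*d; print('grip',g)
print('pot',on('top',408.7,190,.147),'plate',on('top',401.7,196.5,.072))
a=on('top',400.5,211,.168);b=on('top',416,164,.168);print('ears',a,b,np.degrees(np.arctan2(*(b-a)[1::-1])), np.linalg.norm(b-a))
print('boxedge L',on('top',372.5,174,.06),on('top',372.5,243,.06))
for p in((.36,-.36,.28),(.44,-.1,.28),(*g,.2)): go(p,np.degrees(np.arctan2(d[1],d[0])))
E
```

```text
pan [0.54851495 0.20026972 0.07      ] hend [0.40832947 0.2413716  0.084     ] 0.14608672708940135 163.65905285182177
grip [0.46406975 0.22502875]
pot [ 0.58977967 -0.33729974  0.147     ] plate [ 0.58914514 -0.33060685  0.072     ]
ears [ 0.51620466 -0.3055739   0.168     ] [ 0.66840154 -0.35739879  0.168     ] -18.804331260753465 0.1607784496822525
boxedge L [ 0.66979891 -0.23556823  0.06      ] [ 0.43276127 -0.23326336  0.06      ]
go (0.36, -0.36, 0.28) [ 184.7 -150.1  -58. ] [-3.0000e-02 -1.4000e-01 -1.3995e+02]
go (0.44, -0.1, 0.28) [ 362.5 -356.   -57.5] [-3.0000e-02 -1.4000e-01 -1.3995e+02]
go (np.float64(0.4640697522148325), np.float64(0.22502874910123055), 0.2) [ 515.2 -643.7   23.1] [-3.0000e-02 -1.4000e-01 -1.3995e+02]
```

```bash
python3 -m jog '[[[30,-25,-30],[0,0,-5],0],[[62,-50,-58],[0,0,-11],0],[[93,-75,-58],[0,0,-18],0],[[124,-100,-58],[0,0,-25],0],[[155,-125,-58],[0,0,-32],0],[[185,-150,-58],[0,0,-39],0],[[210,-180,-58],[0,0,-46],0],[[236,-210,-58],[0,0,-53],0],[[262,-240,-58],[0,0,-60],0],[[288,-270,-58],[0,0,-67],0],[[314,-300,-58],[0,0,-74],0],[[340,-330,-58],[0,0,-81],0]]'
python3 - <<'E'
from h import *
for p in((.44,0,.28),(.464,.225,.2)): go(p,163.7)
E
```

```text
time_s: 1.1
position: [0.4298, -0.1313, 0.2804]
tcp_rot: [[-0.259, 0.966, -0.0], [0.966, 0.259, 0.0], [0.0, -0.0, -1.0]]
force: [1.3, 0.2, 0.0]
opening: 1.0
go (0.44, 0, 0.28) [124.2  43.9   0.4] [-0.000e+00 -3.000e-02 -5.866e+01]
go (0.464, 0.225, 0.2) [335.2 125.5  80.5] [-0.000e+00 -3.000e-02 -5.866e+01]
```

```bash
python3 -m jog '[[[33,12,0],[0,0,-6],0],[[66,24,0],[0,0,-12],0],[[99,36,0],[0,0,-18],0],[[132,48,0],[0,0,-24],0],[[165,60,0],[0,0,-30],0],[[200,74,10],[0,0,-36],0],[[235,87,20],[0,0,-42],0],[[270,100,35],[0,0,-48],0],[[302,113,50],[0,0,-54],0],[[335,125,70],[0,0,-58.7],0],[[335,125,80],[0,0,-58.7],0],[[335,125,80],[0,0,-58.7],0]]'
python3 - <<'E'
from h import *
s=bot.read_state(); print(s['position'],hd())
w=snap('wrist','w1.png'); t=snap('top','top2.png'); s2=snap('scene','scene2.png')
o=np.zeros((600,800,3),np.uint8)
o[:480,:640]=w[:,:,::-1]
cv2.imwrite('pics/v2.png',o[:480,:640])
b=cv2.resize(t[155:295,355:455],None,fx=4,fy=4,interpolation=cv2.INTER_CUBIC)
c=cv2.resize(s2[165:265,325:425],None,fx=4,fy=4,interpolation=cv2.INTER_CUBIC)
o[:]=0;o[:560,:400]=b[:,:,::-1];o[:400,400:]=c[:,:,::-1];cv2.imwrite('pics/c2.png',o)
E
```

```text
time_s: 2.1
position: [0.4635, 0.2234, 0.1978]
tcp_rot: [[-0.959, 0.282, -0.006], [0.282, 0.959, -0.002], [0.005, -0.003, -1.0]]
force: [-0.7, -0.4, -0.8]
opening: 1.001
[0.46346702 0.22340055 0.19782166] 163.59097924900178
```

View pics/v2.png

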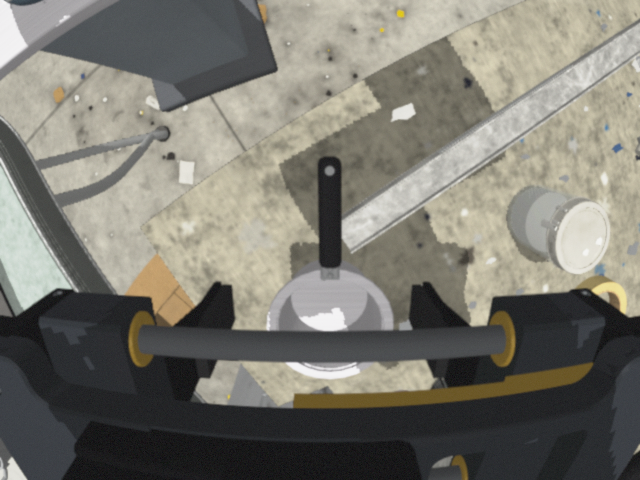

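View pics/c2.png

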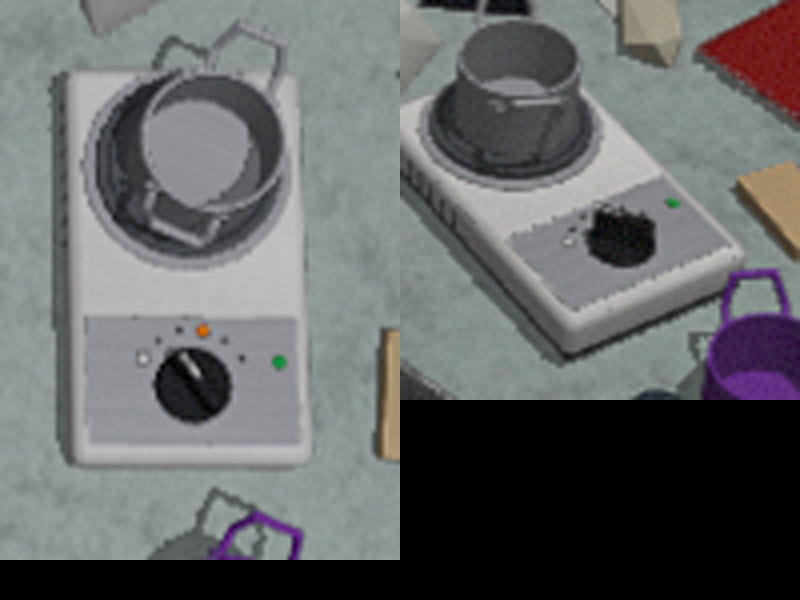

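Wrist view: the handle runs (330,158) to (330,266), with the pan bowl near (330,320), roughly centred between the fingers. Top crop: steel pot on the plate with its ears tilted about 25° clockwise from world x. The dial pointer is at stop 1 and the orange dot is two clicks clockwise.

Run:
```python
from h import *
a=won(330,157,.084);b=won(330,266,.084);d=(a-b)[:2];L=np.linalg.norm(d);d/=L
print(a,b,L,np.degrees(np.arctan2(d[1],d[0])))
g=a[:2]-.062*d; print('grip',g); go((*g,.060),np.degrees(np.arctan2(d[1],d[0])))
T=lambda x,y,z:on('top',355+x/4,155+y/4,z)
print('pot',T(214,141,.147))
for p,q in(((180,228),(262,34)),((155,215),(205,240)),((240,22),(285,45))):
  e=T(*q,.168)-T(*p,.168);print(np.degrees(np.arctan2(e[1],e[0])),T(*p,.168),T(*q,.168))
print('dial',T(193,385,.08),'white',T(143,358,.06),'orange',T(203,330,.06),'last',T(242,358,.06))
```

```text
[0.4083794  0.24470332 0.084     ] [0.49082277 0.22054052 0.084     ] 0.08591129422741395 163.66500357538553
grip [0.46787669 0.22726564]
go (np.float64(0.4678766852342007), np.float64(0.2272656367065302), 0.06) [ -0.3   6.2 140.8] [-0.03 -0.   -0.34]
pot [ 0.58895375 -0.33664708  0.147     ]
-23.285616098976774 [ 0.51301752 -0.30396422  0.168     ] [ 0.67024053 -0.37162835  0.168     ]
-116.73765374986841 [ 0.52306941 -0.28480429  0.168     ] [ 0.50377654 -0.32310118  0.168     ]
-117.73270275276809 [ 0.67985721 -0.35453291  0.168     ] [ 0.66147297 -0.38950121  0.168     ]
dial [ 0.40349681 -0.33026252  0.08      ] white [ 0.42847119 -0.293605    0.06      ] orange [ 0.45257639 -0.34378399  0.06      ] last [ 0.42946477 -0.37558095  0.06      ]
```

```bash
python3 -m jog '[[[0,5,35],[0,0,0],0],[[0,5,70],[0,0,0],0],[[0,5,105],[0,0,0],0],[[0,5,130],[0,0,0],0],[[0,5,139],[0,0,0],0],[[0,5,139],[0,0,0],0],[[0,5,139],[0,0,0],0.5],[[0,5,139],[0,0,0],0.6],[[0,5,139],[0,0,0],1],[[0,5,139],[0,0,0],1],[[0,5,139],[0,0,0],1],[[0,5,139],[0,0,0],1]]'
```

```text
time_s: 3.25
position: [0.4676, 0.2274, 0.0623]
tcp_rot: [[-0.958, 0.285, 0.001], [0.285, 0.958, 0.0], [-0.001, 0.001, -1.0]]
force: [-1.0, -0.6, 0.4]
opening: 0.631
```

```bash
python3 -m jog '[[[0,0,2],[0,0,0],1],[[0,0,2],[0,0,0],1],[[0,0,2],[0,0,0],1],[[0,0,2],[0,0,0],1],[[0,0,2],[0,0,0],1],[[0,0,2],[0,0,0],1],[[0,0,2],[0,0,0],1],[[0,0,2],[0,0,0],1]]'; python3 -m jog '[[[0,0,0],[0,0,0],1],[[0,0,0],[0,0,0],1],[[0,0,0],[0,0,0],1],[[0,0,-5],[0,0,0],1],[[0,0,-10],[0,0,0],1],[[0,0,-20],[0,0,0],1],[[0,0,-40],[0,0,0],1],[[0,0,-60],[0,0,0],1],[[0,0,-80],[0,0,0],1],[[0,0,-80],[0,0,0],1],[[0,0,-80],[0,0,0],1]]'
python3 - <<'E'
from h import *
s=bot.read_state(); print(s['position'],hd(),s['force'],s['moment'],s['opening'])
snap('wrist','w3.png')
E
```

```text
time_s: 3.92
position: [0.4672, 0.2272, 0.0595]
tcp_rot: [[-0.958, 0.286, -0.0], [0.286, 0.958, -0.0], [0.0, -0.0, -1.0]]
force: [0.3, 1.0, -1.4]
opening: 0.2
time_s: 4.83
position: [0.468, 0.2275, 0.1411]
tcp_rot: [[-0.958, 0.285, 0.003], [0.285, 0.958, 0.001], [-0.003, 0.002, -1.0]]
force: [-0.6, 0.3, -2.5]
opening: 0.201
[0.46799521 0.22745111 0.14106167] 163.4136968477957 [-0.56594584  0.2754097  -2.4577081 ] [ 0.13755556 -0.01214464  0.0188281 ] 0.20127147003485937
```

View pics/w3.png

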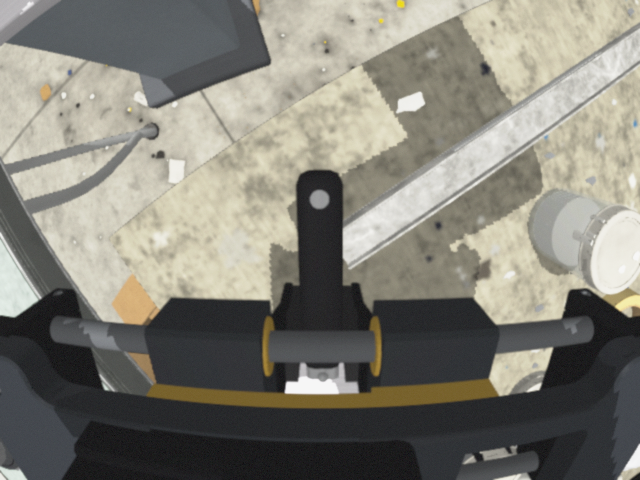

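Run:
```python
from h import *
s=bot.read_state();R=s['tcp_rot'];p=s['position']
for z in(.164,.168): print('tip in tool',(R.T@(won(319,171,z)-p))*1000)
for p in((.42,.08,.26),(.41,-.10,.27),(.50,-.24,.27),(.623,-.256,.27)): go(p,67)
```

```text
tip in tool [ 65.40000043  -1.43376224 -24.10765576]
tip in tool [ 65.8047396   -1.40752415 -28.10782797]
go (0.42, 0.08, 0.26) [   2.9 -154.4 -120.1] [3.000e-02 0.000e+00 9.641e+01]
go (0.41, -0.1, 0.27) [ -38.9 -329.8 -130.2] [3.000e-02 0.000e+00 9.641e+01]
go (0.5, -0.24, 0.27) [-165.1 -438.2 -130.1] [3.000e-02 0.000e+00 9.641e+01]
go (0.623, -0.256, 0.27) [-287.6 -418.4 -130.1] [3.000e-02 0.000e+00 9.641e+01]
```

```bash
python3 -m jog '[[[0,-3,-12],[0,0,0],1],[[0,-12,-35],[0,0,2],1],[[1,-27,-60],[0,0,5],1],[[2,-45,-85],[0,0,9],1],[[3,-65,-105],[0,0,13],1],[[3,-88,-118],[0,0,18],1],[[3,-110,-123],[0,0,23],1],[[3,-132,-125],[0,0,28],1],[[2,-155,-127],[0,0,33],1],[[-2,-180,-128],[0,0,38],1],[[-7,-205,-129],[0,0,43],1],[[-12,-230,-130],[0,0,48],1]]'
python3 - <<'E'
from h import *
for p in((.41,-.10,.27),(.50,-.24,.27),(.620,-.256,.27)): go(p,67)
E
```

```text
time_s: 5.88
position: [0.4116, 0.0026, 0.2683]
tcp_rot: [[-0.425, 0.905, -0.003], [0.905, 0.425, 0.001], [0.002, -0.002, -1.0]]
force: [0.3, -0.9, -1.5]
opening: 0.203
go (0.41, -0.1, 0.27) [-92.2 -45.1  -1.8] [-0.18 -0.06 48.18]
go (0.5, -0.24, 0.27) [-257.2  -23.2   -2.2] [-0.18 -0.06 48.18]
go (0.62, -0.256, 0.27) [-322.7   78.6   -2.6] [-0.18 -0.06 48.18]
```

```bash
python3 -m jog '[[[-23,-11,0],[0,0,5],1],[[-46,-22,0],[0,0,10],1],[[-69,-34,0],[0,0,15],1],[[-94,-42,-1],[0,0,20],1],[[-122,-43,-1],[0,0,25],1],[[-150,-41,-2],[0,0,30],1],[[-178,-38,-2],[0,0,35],1],[[-205,-34,-2],[0,0,39],1],[[-230,-29,-2],[0,0,43],1],[[-250,-20,-2],[0,0,46],1],[[-263,-8,-2],[0,0,48],1],[[-274,7,-2],[0,0,48],1]]'
python3 -m jog '[[[20,5,0],[0,0,0],1],[[42,10,0],[0,0,0],1],[[64,14,0],[0,0,0],1],[[64,14,0],[0,0,0],1]]'
python3 - <<'E'
from h import *
s=bot.read_state();print(s['time_s'],s['position'],hd(),s['force'])
go((.623,-.258,.27),67)
E
```

```text
time_s: 6.88
position: [0.5366, -0.2421, 0.2693]
tcp_rot: [[0.387, 0.922, -0.003], [0.922, -0.387, 0.002], [0.001, -0.004, -1.0]]
force: [0.4, 0.5, -1.5]
opening: 0.203
time_s: 7.22
position: [0.5754, -0.1836, 0.2692]
tcp_rot: [[0.381, 0.924, -0.002], [0.924, -0.381, 0.005], [0.003, -0.004, -1.0]]
force: [-0.3, -0.7, -1.4]
opening: 0.2
7.2167 [ 0.57543912 -0.18360227  0.26921305] 67.57390014828597 [-0.27996798 -0.74089222 -1.36295761]
go (0.623, -0.258, 0.27) [-50.6  72.3  -1.2] [-0.21 -0.19  0.57]
```

```bash
python3 -m jog '[[[-10,14,0],[0,0,0.5],1],[[-25,36,0],[0,0,0.5],1],[[-40,58,0],[0,0,0.5],1],[[-51,72,0],[0,0,0.5],1],[[-51,72,0],[0,0,0.5],1],[[-51,72,0],[0,0,0.5],1]]'
python3 - <<'E'
from h import *
s=bot.read_state();print(s['time_s'],s['position'],hd(),s['force'])
t=snap('top','top4.png');s2=snap('scene','scene4.png');snap('wrist','w4.png')
o=np.zeros((480,800,3),np.uint8)
o[:,:400]=cv2.resize(t[135:255,355:455],None,fx=4,fy=4,interpolation=cv2.INTER_CUBIC)[:,:,::-1]
o[:,400:]=cv2.resize(s2[120:240,310:410],None,fx=4,fy=4,interpolation=cv2.INTER_CUBIC)[:,:,::-1]
cv2.imwrite('pics/c4.png',o)
E
```

```text
time_s: 7.72
position: [0.6204, -0.2628, 0.2692]
tcp_rot: [[0.394, 0.919, -0.003], [0.919, -0.394, 0.002], [0.001, -0.004, -1.0]]
force: [-0.6, 1.0, -2.2]
opening: 0.206
7.7167 [ 0.62038647 -0.26275605  0.26923501] 66.82232071530532 [-0.6160822   1.01499228 -2.15789862]
```

View pics/c4.png

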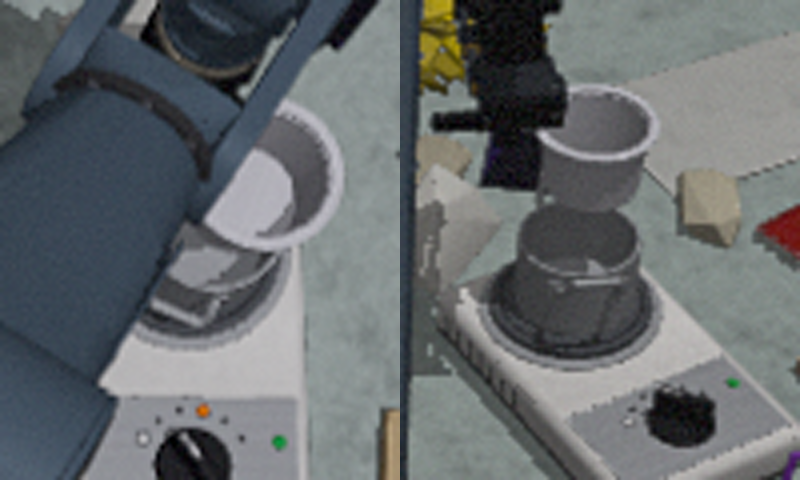

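View pics/w4.png

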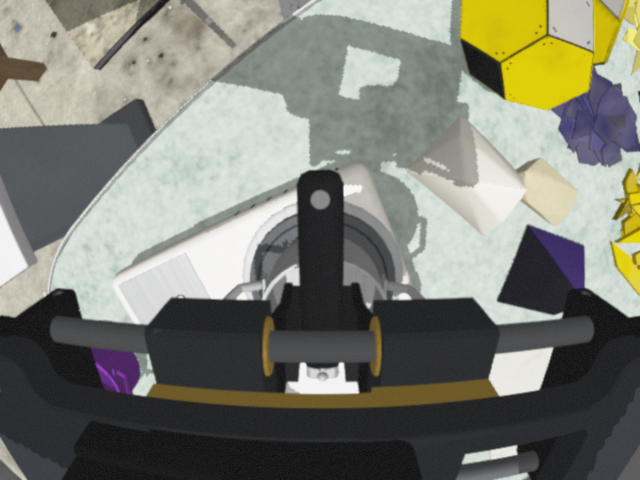

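Run:
```python
from h import *
s=bot.read_state();R=s['tcp_rot'];p=s['position'];print(p)
S=lambda x,y,z:on('scene',310+(x-400)/4,120+y/4,z)
def tl(q): return (R.T@(q-p)*1000).round(1)
print('pan scene',S(598.5,123,.278),tl(S(598.5,123,.278)))
print('pot scene',on('scene',354.8,179,.147),tl(on('scene',354.8,179,.147)))
print('pot top',on('top',408.5,190.2,.147),tl(on('top',408.5,190.2,.147)))
print('expected pan',p+R@[-.0844,-.0014,0])
# wrist: plate ring left/right edges
for u,v in((240,290),(405,290)): print('ear',tl(won(u,v,.168)))
# subpixel pan rim fit
for n,f,box in(('scene','scene4.png',(340,380,138,175)),('top','top4.png',(415,445,155,200))):
    im=cv2.imread('pics/'+f); a,b,c,d=box
    m=(im[c:d,a:b].min(2)>150).astype(np.uint8); cs,_=cv2.findContours(m,0,1); k=max(cs,key=cv2.contourArea)
    (x,y),ax,an=cv2.fitEllipse(cv2.convexHull(k)); q=on(n,a+x,c+y,.278); print(n,a+x,c+y,ax,q,tl(q))
```

```text
[ 0.62025073 -0.26110652  0.27052955]
pan scene [ 0.58008887 -0.33829843  0.278     ] [-86.8  -6.7  -7.5]
pot scene [ 0.58634934 -0.33111175  0.147     ] [-77.8  -3.4 123.5]
pot top [ 0.58911723 -0.33665077  0.147     ] [-81.8   1.3 123.5]
expected pan [ 0.58588628 -0.33820647  0.27047019]
ear [-39.4 -63.6 102.7]
ear [-39.3  66.4 102.3]
scene 359.0787925720215 150.25728511810303 (18.834692001342773, 31.011754989624023) [ 0.583501   -0.33818317  0.278     ] [-85.3  -3.6  -7.5]
top 426.69817066192627 180.63389587402344 (25.511707305908203, 40.47972869873047) [ 0.57960507 -0.3594919   0.278     ] [-106.4    1.1   -7.6]
```

```bash
python3 -m jog '[[[5,1,8],[0,0,0],1],[[5,1,24],[0,0,0],1],[[5,1,40],[0,0,0],1],[[5,1,54],[0,0,0],1],[[5,1,66],[0,0,0],1],[[5,1,76],[0,0,0],1],[[5,1,85],[0,0,0],1],[[5,1,92],[0,0,0],1],[[5,1,97],[0,0,0],1],[[5,1,97],[0,0,0],1],[[5,1,97],[0,0,0],1]]'
python3 - <<'E'
from h import *
s=bot.read_state();print(s['time_s'],s['position'],hd(),s['force'],s['moment'])
s2=snap('scene','scene5.png');t=snap('top','top5.png')
o=np.zeros((480,800,3),np.uint8)
o[:,:400]=cv2.resize(t[155:235,370:437],(400,480),interpolation=cv2.INTER_CUBIC)[:,:,::-1]
o[:,400:]=cv2.resize(s2[145:225,325:392],(400,480),interpolation=cv2.INTER_CUBIC)[:,:,::-1]
cv2.imwrite('pics/c5.png',o)
E
```

```text
time_s: 8.78
position: [0.6243, -0.2581, 0.1746]
tcp_rot: [[0.392, 0.92, 0.0], [0.92, -0.392, -0.0], [-0.0, 0.0, -1.0]]
force: [-0.2, 1.1, -2.1]
opening: 0.202
8.7833 [ 0.62434847 -0.25807437  0.17461551] 66.90762477094529 [-0.21230174  1.13985409 -2.12871894] [ 9.71099388e-02 -9.63527498e-02  3.05118857e-05]
```

View pics/c5.png

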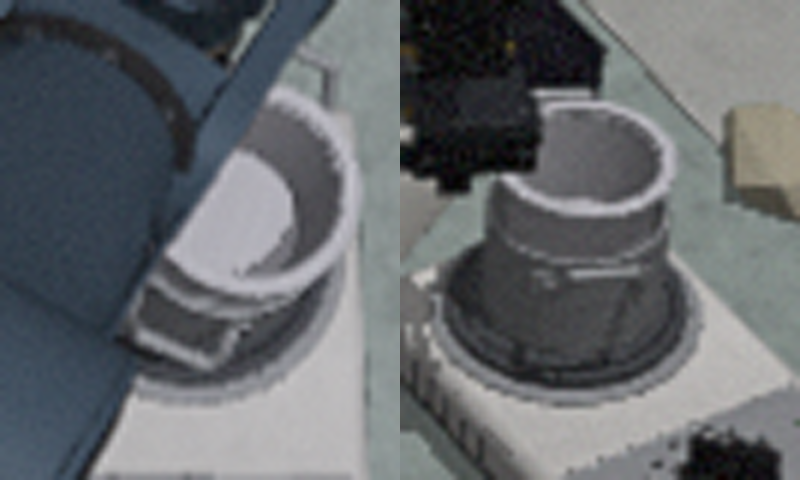

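```bash
python3 -m jog '[[[2,0,3],[0,0,0],1],[[2,0,7],[0,0,0],1],[[2,0,11],[0,0,0],1],[[2,0,15],[0,0,0],1],[[2,0,18],[0,0,0],1],[[2,0,20],[0,0,0],1],[[2,0,20],[0,0,0],1]]'; python3 -m jog '[[[0,0,2],[0,0,0],1],[[0,0,4],[0,0,0],1],[[0,0,6],[0,0,0],1],[[0,0,6],[0,0,0],1]]'
python3 - <<'E'
from h import *
s=bot.read_state();print(s['time_s'],s['position'],hd(),s['force'],s['moment'])
E
```

```text
time_s: 9.47
position: [0.6246, -0.256, 0.1537]
tcp_rot: [[0.392, 0.92, -0.001], [0.92, -0.392, 0.001], [0.0, -0.001, -1.0]]
force: [0.4, -0.7, -1.5]
opening: 0.204
time_s: 9.8
position: [0.6248, -0.256, 0.1481]
tcp_rot: [[0.392, 0.92, -0.001], [0.92, -0.392, 0.0], [0.0, -0.001, -1.0]]
force: [0.3, 0.1, -2.4]
opening: 0.199
9.8 [ 0.62475635 -0.25600287  0.14810896] 66.9071113803193 [ 0.2918725   0.08128004 -2.4165714 ] [ 0.0817745  -0.05104229 -0.01074774]
```

```bash
python3 -m jog '[[[0,0,1.5],[0,0,0],1],[[0,0,3],[0,0,0],1],[[0,0,4],[0,0,0],1],[[0,0,4],[0,0,0],1]]';python3 -m jog '[[[0,0,1],[0,0,0],1],[[0,0,2],[0,0,0],1],[[0,0,3],[0,0,0],1],[[0,0,3],[0,0,0],1]]'
python3 - <<'E'
from h import *
s=bot.read_state();print(s['time_s'],s['position'],s['tcp_rot'].round(3),s['force'],s['moment'])
E
```

```text
time_s: 10.13
position: [0.6248, -0.256, 0.1443]
tcp_rot: [[0.392, 0.92, -0.0], [0.92, -0.392, 0.0], [0.0, -0.001, -1.0]]
force: [-0.4, 0.4, -2.5]
opening: 0.203
time_s: 10.47
position: [0.6251, -0.2561, 0.1415]
tcp_rot: [[0.392, 0.92, 0.0], [0.92, -0.392, -0.0], [-0.0, 0.0, -1.0]]
force: [0.0, 1.3, -0.6]
opening: 0.201
10.4667 [ 0.62506786 -0.25610315  0.14150939] [[ 0.392  0.92   0.   ]
 [ 0.92  -0.392 -0.   ]
 [-0.     0.    -1.   ]] [ 0.02844111  1.2913512  -0.58035647] [ 0.0439491 -0.1492413  0.0843996]
```

```bash
python3 -m jog '[[[0,0,0.7],[0,0,0],1],[[0,0,1.4],[0,0,0],1],[[0,0,1.4],[0,0,0],1]]'
python3 - <<'E'
from h import *
s=bot.read_state();print(s['time_s'],s['position'],s['force'],s['moment'])
s2=snap('scene','scene6.png');t=snap('top','top6.png')
o=np.zeros((480,800,3),np.uint8)
o[:,:400]=cv2.resize(t[155:235,370:437],(400,480),interpolation=cv2.INTER_CUBIC)[:,:,::-1]
o[:,400:]=cv2.resize(s2[145:225,325:392],(400,480),interpolation=cv2.INTER_CUBIC)[:,:,::-1]
cv2.imwrite('pics/c6.png',o)
E
```

```text
time_s: 10.72
position: [0.6252, -0.2561, 0.1406]
tcp_rot: [[0.392, 0.92, 0.001], [0.92, -0.392, -0.0], [-0.0, 0.001, -1.0]]
force: [-0.9, -0.0, -0.3]
opening: 0.202
10.7167 [ 0.62524813 -0.25613975  0.14057127] [-0.92810562 -0.00898822 -0.27596421] [ 0.11591223 -0.05692103 -0.04917467]
```

View pics/c6.png

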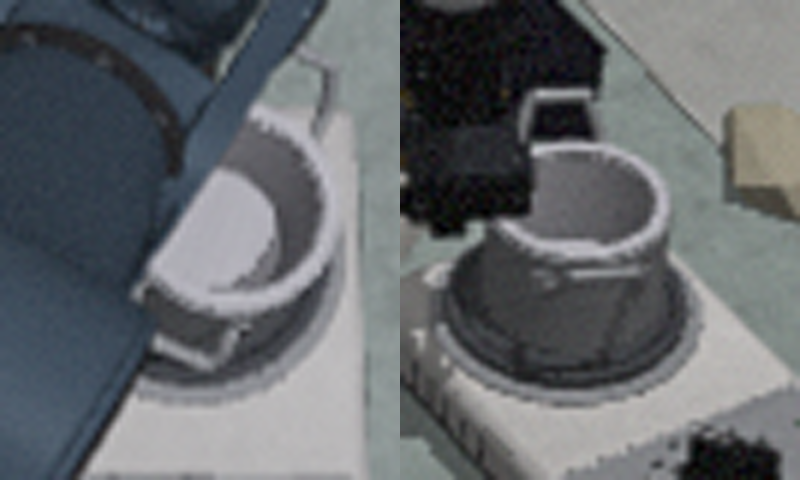

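```bash
python3 -m jog '[[[0,0,0.6],[0,0,0],1],[[0,0,0.6],[0,0,0],1],[[0,0,0.6],[0,0,0],0.75],[[0,0,0.6],[0,0,0],0.7],[[0,0,0.6],[0,0,0],0.6],[[0,0,0.6],[0,0,0],0.5],[[0,0,0.6],[0,0,0],0.4],[[0,0,0.6],[0,0,0],0.3],[[0,0,0.6],[0,0,0],0.3]]'
python3 -m jog '[[[0,0,0],[0,0,0],0.3],[[0,0,-5],[0,0,0],0.3],[[0,0,-15],[0,0,0],0.3],[[0,0,-30],[0,0,0],0.3],[[0,0,-55],[0,0,0],0.3],[[0,0,-85],[0,0,0],0.3],[[0,0,-115],[0,0,0],0.3],[[0,0,-140],[0,0,0],0.3],[[0,0,-140],[0,0,0],0.3]]'
python3 - <<'E'
from h import *
s=bot.read_state();print(s['position'],hd(),s['joint_positions'].round(1))
for p in((.5,-.26,.27),(.4035,-.3303,.22)): go(p,36)
E
```

```text
time_s: 11.57
position: [0.6249, -0.2562, 0.1394]
tcp_rot: [[0.392, 0.92, -0.0], [0.92, -0.392, 0.0], [0.0, -0.0, -1.0]]
force: [1.0, -0.2, -0.6]
opening: 0.59
time_s: 12.32
position: [0.6282, -0.2579, 0.288]
tcp_rot: [[0.392, 0.92, 0.012], [0.92, -0.392, -0.008], [-0.002, 0.014, -1.0]]
force: [1.8, -0.1, 1.4]
opening: 0.699
[ 0.62821208 -0.25790414  0.28798582] 66.92101655762312 [-31.7  30.9  69.9   0.   78.4  -8.7]
go (0.5, -0.26, 0.27) [ -52.1 -117.4   16.4] [ 0.83 -0.11 30.92]
go (0.4035, -0.3303, 0.22) [-154.5 -179.3   65.7] [ 0.83 -0.11 30.92]
```

```bash
python3 -m jog '[[[-15,-18,0],[0,0,3],0.1],[[-35,-40,0],[0,0,8],0],[[-55,-64,0],[0,0,13],0],[[-78,-90,0],[0,0,18],0],[[-100,-115,10],[0,0,23],0],[[-122,-140,22],[0,0,28],0],[[-142,-163,40],[0,0,31],0],[[-155,-179,60],[0,0,31],0],[[-155,-179,78],[0,0,31],0],[[-155,-179,86],[0,0,31],0],[[-155,-179,86],[0,0,31],0],[[-155,-179,86],[0,0,31],0]]'
python3 - <<'E'
from h import *
s=bot.read_state();print(s['position'],hd());w=snap('wrist','w7.png')
s=bot.read_state();print(s['position'])
go((.4035,-.3315,.071),36)
E
```

```text
time_s: 13.32
position: [0.4002, -0.3287, 0.1939]
tcp_rot: [[0.81, 0.587, 0.001], [0.587, -0.81, -0.0], [0.0, 0.001, -1.0]]
force: [-0.1, -0.4, 0.3]
opening: 0.998
[ 0.40020305 -0.32872795  0.19393127] 35.93695190570545
[ 0.40064113 -0.32899475  0.19440944]
go (0.4035, -0.3315, 0.071) [  0.8   3.5 123.4] [ 0.11 -0.01 -0.04]
```

View pics/w7.png

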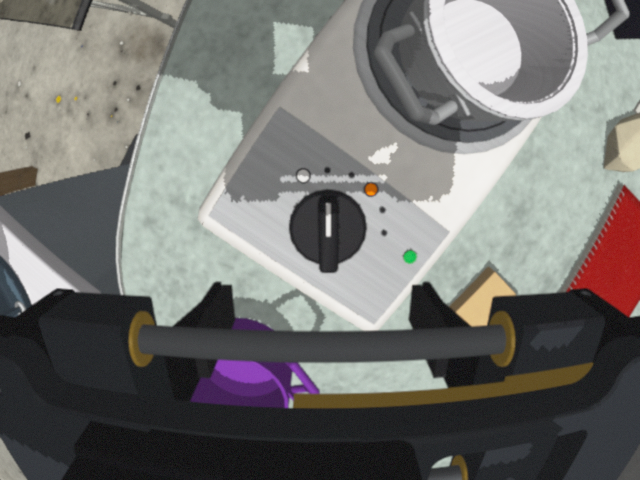

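The wrist view shows the bar vertical at (328,235), so the jaws are aligned. The pointer is on the stop 1 dot at (327,170), and the orange dot is at (371,190).

Run:
```python
from h import *
c=(won(328,198,.096)+won(328,271,.096))/2; print(won(328,198,.096),won(328,271,.096)); print(c); go((c[0],c[1],.071),36)
```

```text
[ 0.43157044 -0.31338178  0.096     ] [ 0.38713405 -0.34597625  0.096     ]
[ 0.40935225 -0.32967901  0.096     ]
go (np.float64(0.4093522459699213), np.float64(-0.32967901480061573), 0.071) [  6.6   5.4 123.4] [ 0.11 -0.01 -0.04]
```

```bash
python3 -m jog '[[[5,4.5,35],[0,0,0],0],[[5,4.5,70],[0,0,0],0],[[5,4.5,100],[0,0,0],0],[[5,4.5,118],[0,0,0],0.3],[[5,4.5,122],[0,0,0],0.5],[[5,4.5,122],[0,0,0],0.6],[[5,4.5,122],[0,0,0],0.7],[[5,4.5,122],[0,0,0],1],[[5,4.5,122],[0,0,0],1],[[5,4.5,122],[0,0,0],1],[[5,4.5,122],[0,0,0],1],[[5,4.5,122],[0,0,0],1]]';  python3 -m jog '[[[0,0,0],[0,0,0],1],[[0,0,0],[0,0,0],1],[[0,0,0],[0,0,0],1],[[0,0,0],[0,0,0],1]]'
```

```text
time_s: 14.37
position: [0.4064, -0.3295, 0.0721]
tcp_rot: [[0.81, 0.586, 0.001], [0.586, -0.81, -0.001], [0.0, 0.001, -1.0]]
force: [-0.5, 0.3, -0.7]
opening: 0.403
time_s: 14.7
position: [0.4067, -0.33, 0.0717]
tcp_rot: [[0.81, 0.587, 0.001], [0.587, -0.81, -0.002], [-0.0, 0.002, -1.0]]
force: [0.7, -1.7, -0.5]
opening: 0.167
```

```bash
python3 -m jog '[[[0,0,0],[0,0,4],1],[[0,0,0],[0,0,8.5],1],[[0,0,0],[0,0,13],1],[[0,0,0],[0,0,17.5],1],[[0,0,0],[0,0,22],1],[[0,0,0],[0,0,26.5],1],[[0,0,0],[0,0,31],1],[[0,0,0],[0,0,35.5],1],[[0,0,0],[0,0,40],1],[[0,0,0],[0,0,44],1],[[0,0,0],[0,0,48],1],[[0,0,0],[0,0,48],1]]'; python3 -m jog '[[[0,0,0],[0,0,0.3],1],[[0,0,0],[0,0,0.3],1],[[0,0,0],[0,0,0.3],1]]'
python3 - <<'E'
from h import *
s=bot.read_state();print(s['time_s'],s['position'],hd(),s['force'],s['moment'],s['opening'])
E
```

```text
time_s: 15.7
position: [0.4069, -0.3304, 0.0717]
tcp_rot: [[0.978, -0.21, 0.001], [-0.21, -0.978, -0.002], [0.002, 0.002, -1.0]]
force: [0.6, -2.5, -1.3]
opening: 0.172
time_s: 15.95
position: [0.4069, -0.3304, 0.0717]
tcp_rot: [[0.977, -0.213, 0.001], [-0.213, -0.977, -0.002], [0.002, 0.002, -1.0]]
force: [1.3, -4.8, -2.2]
opening: 0.168
15.95 [ 0.40685539 -0.33038096  0.07167032] -12.32354918372511 [ 1.28615036 -4.83276185 -2.16385732] [-0.61654193 -0.16492998  0.06879254] 0.16842967005186021
```

Release, rise, and retreat so both cameras see the result.

```bash
python3 -m jog '[[[0,0,0],[0,0,0],0.7],[[0,0,0],[0,0,0],0.5],[[0,0,0],[0,0,0],0.3],[[0,0,0],[0,0,0],0.2],[[0,0,0],[0,0,0],0.2],[[0,0,-15],[0,0,0],0.2],[[0,0,-40],[0,0,0],0.2],[[0,0,-75],[0,0,0],0.2],[[0,0,-110],[0,0,0],0.2],[[0,0,-140],[0,0,0],0.2],[[0,0,-160],[0,0,0],0.2],[[0,0,-160],[0,0,0],0.2]]'
python3 -m jog '[[[-3,20,-10],[0,0,0],0],[[-6,45,-20],[0,0,0],0],[[-10,75,-30],[0,0,0],0],[[-14,110,-30],[0,0,0],0],[[-18,145,-30],[0,0,0],0],[[-22,180,-30],[0,0,0],0],[[-25,205,-30],[0,0,0],0],[[-25,220,-30],[0,0,0],0],[[-25,220,-30],[0,0,0],0],[[-25,220,-30],[0,0,0],0]]'
python3 - <<'E'
from h import *
s=bot.read_state();print(s['time_s'],s['position'],hd(),s['force'])
w=snap('wrist','w8.png');t=snap('top','top8.png');s2=snap('scene','scene8.png')
o=np.zeros((600,800,3),np.uint8)
o[:400,:400]=cv2.resize(t[160:270,355:455],(400,400),interpolation=cv2.INTER_CUBIC)[:,:,::-1]
o[:400,400:]=cv2.resize(s2[145:245,325:425],(400,400),interpolation=cv2.INTER_CUBIC)[:,:,::-1]
o[400:,:267]=cv2.resize(w,(267,200))[:,:,::-1]; o[400:,267:533]=cv2.resize(t,(266,200))[:,:,::-1];o[400:,533:]=cv2.resize(s2,(267,200))[:,:,::-1]
cv2.imwrite('pics/c8.png',o)
E
```

```text
time_s: 16.95
position: [0.408, -0.331, 0.2362]
tcp_rot: [[0.977, -0.214, 0.006], [-0.214, -0.977, -0.007], [0.007, 0.006, -1.0]]
force: [-0.1, -0.9, -0.1]
opening: 0.797
time_s: 17.78
position: [0.334, -0.5381, 0.2599]
tcp_rot: [[0.976, -0.216, -0.001], [-0.216, -0.976, 0.004], [-0.002, -0.003, -1.0]]
force: [0.2, -0.5, 0.6]
opening: 1.001
17.7833 [ 0.33395166 -0.53806452  0.25986766] -12.464192674000019 [ 0.24821827 -0.50733594  0.59993562]
```

View pics/c8.png

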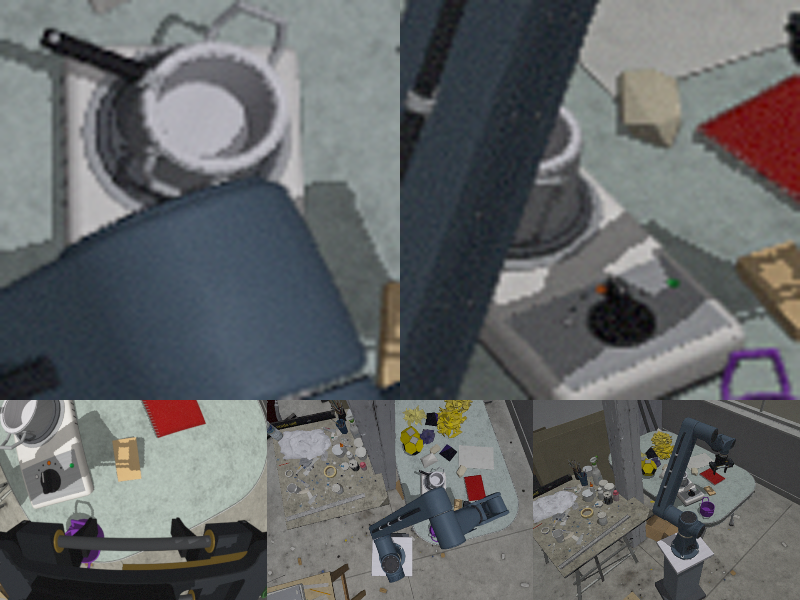

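Run:
```python
from h import *
t=cv2.imread('pics/top8.png'); a,b,c,d=385,430,165,212
m=(t[c:d,a:b].min(2)>135).astype(np.uint8); k=max(cv2.findContours(m,0,1)[0],key=cv2.contourArea)
# rim centre from measured crop extents (x142..290,y42..170 of 400/100, 400/110)
q=on('top',355+216/4,160+106/400*110,.151); print('rim',q)
print('handle tip',on('top',355+47/4,160+38/400*110,.167))
w=cv2.imread('pics/w8.png'); hsv=cv2.cvtColor(w,cv2.COLOR_BGR2HSV); sub=slice(100,260),slice(40,220)
om=((hsv[...,0]<16)&(hsv[...,0]>4)&(hsv[...,1]>190)&(hsv[...,2]>150)).astype(np.uint8)[sub]
n,l,st,ce=cv2.connectedComponentsWithStats(om); i=1+st[1:,4].argmax(); o=ce[i]+[40,100]; print('orange',o,st[i])
bl=((w.max(2)<60).astype(np.uint8))[sub]; n,l,st,ce=cv2.connectedComponentsWithStats(bl); i=1+st[1:,4].argmax(); print('dial disc',ce[i]+[40,100],st[i])
x,y,ww,hh=st[i][:4]; wm=np.zeros_like(bl); hull=cv2.convexHull(np.argwhere(l==i)[:,::-1].astype(np.int32)); cv2.fillConvexPoly(wm,hull,1); wm&=(w.min(2)[sub]>140).astype(np.uint8)
p=np.argwhere(wm)[:,::-1]+[40,100]; print(len(p)); 
v,x0,y0,_=0,0,0,0
f=cv2.fitLine(p.astype(np.float32),1,0,.01,.01).ravel(); e=f[:2]
P=won(*(f[2:]+4*e),.096);Q=won(*(f[2:]-4*e),.096); print('line heading',np.degrees(np.arctan2(*(P-Q)[1::-1])),(P+Q)/2)
print('orange world',won(*o,.06))
```

```text
rim [ 0.59138681 -0.33739338  0.151     ]
handle tip [ 0.64549518 -0.20230036  0.167     ]
orange [116.89655172 150.82758621] [75 48  5  7 29]
dial disc [121.29051845 194.83418963] [  57   66   49   59 2141]
0Traceback (most recent call last):
  File "<stdin>", line 14, in <module>
cv2.error: OpenCV(4.12.0) /io/opencv/modules/imgproc/src/linefit.cpp:50: error: (-215:Assertion failed) count > 0 in function 'fitLine2D_wods'
```

Run:
```python
from h import *
w=cv2.imread('pics/w8.png'); g=w.min(2)
print(g[160:196:2,104:132:1])
```

```text
[[104 107 108 107 109 111 109 110 111 109 107 107 107 108 107 108 106 105
  108 107 106 108 107 107 107 109 106 107]
 [109 109 112 109 109 110 108 105 108 107 107 107 106 108 105 104 105 107
  106 107 109 107 106 109 107 107 109 107]
 [107 109 109 107 109 107 107 106 106 108 106 102  98  98  95  94  95  99
   99 101 103 105 105 108 108 109 110 109]
 [106 103 105 106 106 101  98  90  82  75  65  54  38  37  32  34  36  41
   42  49  50  53  57  72  88  97 104 107]
 [105 107 104  99  84  69  48  36  34  25  25  27  28  27  23  21  24  22
   26  34  23  28  27  28  35  47  62  76]
 [102  94  70  49  35  29  21  22  27  26  22  22  23  26  25  21  24  26
   22  24  29  29  33  27  25  25  23  29]
 [ 48  40  24  16  27  24  19  20  22  16  20  24  23  25  21  25  23  25
   26  27  24  23  28  28  23  32  31  25]
 [ 43  24  24  27  25  25  23  13  24  21  14  23  20  22  21  22  31  30
   25  23  28  27  25  29  24  28  26  33]
 [ 51  31  28  29  27  23  26  22  25  14  25  21  18  22  22  13  15  22
   25  26  30  24  27  27  21  26  20  22]
 [ 55  32  22  26  20  25  22  22  25  15  26  
[... 306 characters left out ...]
 88  48  34  26  19  26  15  16  26  14  20  27  28  23  25  22  22  19
   23  16  31  26  27  27  19  32  29  25]
 [ 91  49  28  30  22  23  25  28  15  23  26  17  19  16  23  23  19  26
   20  28  27  24  21  27  28  20  29  30]
 [104  58  34  25  22  25  22  22  27  23  22  15  21  19  20  21  24  20
   19  26  28  24  27  25  20  26  21  24]
 [118  70  34  18  23  25  24  20  25  26  23  23  14  21  21  19  18  17
   24  21  18  28  23  28  28  28  26  30]
 [121  84  43  26  27  30  21  24  25  22  18  18  18  21  18  20  22  24
   14  23  29  21  24  27  24  23  24  29]
 [122  89  50  28  21  24  23  27  23  17  19  17  22  23  25  13  26  20
   26  16  29  22  22  26  26  26  31  27]]
```

Run:
```python
from h import *
w=cv2.imread('pics/w8.png'); g=w.min(2).astype(np.uint8)
m=np.zeros_like(g); cv2.ellipse(m,(121,196),(22,27),0,0,360,1,-1)
p=np.argwhere((m>0)&(g>60))[:,::-1]; print(len(p),p.mean(0) if len(p) else '',p.min(0),p.max(0))
n,l,st,ce=cv2.connectedComponentsWithStats(((m>0)&(g>60)).astype(np.uint8)); print(st[1:],ce[1:])
i=1+st[1:,4].argmax(); q=np.argwhere(l==i)[:,::-1].astype(np.float32); f=cv2.fitLine(q,2,0,.01,.01).ravel(); e=f[:2]
P=won(*(f[2:]+6*e),.096);Q=won(*(f[2:]-6*e),.096);print(f,'heading mod180',np.degrees(np.arctan2(*(P-Q)[1::-1])),P,Q)
```

```text
99 [109.42424242 199.24242424] [101 179] [135 223]
[[101 179   5  20  68]
 [101 208   1   1   1]
 [102 211   1   1   1]
 [133 217   3   3   3]
 [117 220  15   4  26]] [[103.16176471 189.38235294]
 [101.         208.        ]
 [102.         211.        ]
 [134.         218.        ]
 [123.57692308 222.07692308]]
[4.80833091e-02 9.98843312e-01 1.03161766e+02 1.89382355e+02] heading mod180 163.8570514040641 [ 0.4117447  -0.33013527  0.096     ] [ 0.42344693 -0.33352245  0.096     ]
```

```bash
python3 -c "
from rig import bot
print(bot.read_state()['time_s'],bot.hand_in())"
```

```text
the job is handed in; nothing more can be done
17.9333 None
```

I nested the pan in the steel pot, turned the dial two clicks from stop 1 to stop 3, and handed the job in at 17.9 s. `hand_in()` gives no verdict, so these are my own last checks.

- **Pan and pot:** The handle points at heading about 68°, against a pot ear line at about -23°, so it lies crosswise. At release the wrist no longer carried the pan's weight, at the height expected for a seated pan. The last pictures show the rim level and centred on the pot; I judged flushness by eye from these and did not measure it.
- **Pot on its plate:** The pot moved no more than about 2 mm. It measured 3 to 6 mm off the plate's centre before and after, which is close to the camera error.
- **Dial:** The gripper let go at heading -12.3°, where stop 3 should be at -12°. A fit to what I took to be the white pointer line gave about -16°. That line was dim in shadow and my first search missed it, but stops 2 and 4 lie 24° away, so stop 3 still stands.
- **Jar and wood block:** The robot did not come near the jar and passed only high above the wood block. I did not measure their positions again.

One carrying move was typed in the wrong direction, in free air and with nothing touched, and I corrected it at once.

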